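# Pack up the hygiene inspection kit

### The job

Pack up the hygiene inspection kit without picking anything up: with the fingertips, gently push over the hand-held meter that stands on its foot in the case, so that it lies on its back, screen up, flat in its long compartment. Then push the open lid over and press it fully shut. Leave the two small jars in the case, the wash bottle and the cup standing where they are.

Things in the scene. Friction and masses are not known exactly. Their poses are not given: they have to be found in the camera images.
- case: Blue open case, does not move. Outer 190 (its x) x 270 (y) x 60 mm high, walls 4 mm. Origin: centre of the underside, on the table; z up. Lid hinged on its +x rim; its +y end is nearer the robot. A divider along y at x = -23 mm, 4 mm thick, top 44 mm above the table, parts the meter's long compartment (-x side) from that of the jars. A handle juts 22 mm from the -x wall.
- slot (a point): Centre of the floor of the meter's long compartment, 4 mm above the table. The compartment is 66 mm wide (case x) and 262 mm long (case y).
- meter: Black hand-held meter, a loose block 34 (its x) x 54 (y) x 150 mm (z), 0.2 to 0.4 kg, standing on its foot in the long compartment near the case's +y end. Origin: centre of the foot; z to its top. Screen on its -x face, which faces the case's +y end. Pushed there near the top, it tips with under 2 N and falls on its back past 13 degrees; over 18 N harms it.
- meter_mid (a point): Centre of the meter's block, 75 mm above its foot.
- case_lid (a joint): Hinge angle of the lid, rad: 0 fully shut, 1.57 upright, 2.0 at its stop (leaning outwards). It starts open between 1.65 and 1.95. The hinge is stiff: the lid stays where it is left, and takes about 2 to 4 N at the free edge to swing shut.
- lid_hinge (a point): Middle of the hinge line, at the case's +x rim, 60 mm above the table. The hinge line runs along the case's y.
- lid_edge (a point): Middle of the lid's free edge, on its outer face. The lid is a shallow shell, 190 mm from hinge to free edge, 270 mm along the hinge, 20 mm thick; its outer face lies 20 mm outside the plane through the hinge line that rests on the rim when shut. Shut, the outer face is level, 80 mm above the table.
- vial_a: Small jar, 28 mm across, 45 mm tall, standing loose in the case's wider compartment. Origin: centre of its underside. Leave alone.
- vial_b: A second small jar, the same as the first. Leave alone.
- wash_bottle: Closed bottle, 64 mm across, 170 mm tall, standing on the table off the case's -x side. Origin: centre of its underside. Leave alone.
- cup: Steel cup, 72 mm across, 80 mm tall, standing on the table off the case's -x side, farther from the robot than the bottle. Origin: centre of its underside. Leave alone.
Not all that is in view belongs to the job. What is meant by the meter is not pink or red, and is the larger of those in its own colour.

How it is judged:
By the outcome, as a careful person would: the job done as asked, in the order asked, and still so for the second after the job is handed in, with the robot touching nothing.
It also fails if it takes over 51 s, if anything falls off the work surface, if the arm or the gripper's body presses on something with over 40 N, if the wrist force passes 120 N, or if a joint passes its speed limit or range.

### The arm

A 6-joint arm with a two-finger parallel gripper is mounted at the origin on the work surface. World frame = base frame: x ahead of the robot, y to its left, z up, the work surface at z = 0. Lengths are in m, angles in rad, forces in N, time in s.
With the tool pointing down it reaches from about 0.3 to 0.85 m from the base axis. Payload 5.4 kg.
Tool frame: the origin (TCP) lies at the very end of the fingers, on their centre line; the grasp point (between the pads) lies 19 mm behind it; z points along the fingers, y is the line along which they close (so a half turn about z gives the same grasp; the last joint's range is limited). The gripper opens to 85 mm and grips with 20 to 120 N. Pads are 22 mm wide; open, the fingers measure 114 mm over their backs; the gripper's body (76 mm by 85 mm) begins 54 mm behind the grasp point. The pads swing forward as they close: fully open they stand 13 mm farther back than shut.
Start: joints at [1.122, 0.158, 1.597, -0, 1.386, -0.21], TCP at [0.136, 0.559, 0.231] pointing down, gripper open.
Joint ranges: [-2.91, 2.91], [-0.94, 2.29], [0.18, 2.7], [-1.29, 4.43], [0.17, 2.64], [-3, 3]. Speed limits (rad/s): [2.57, 2.57, 3.14, 3.14, 3.14, 3.14].

### API

Orientations are given as [roll, pitch, yaw] about the fixed x, y, z axes, in that order (R = Rz(yaw) Ry(pitch) Rx(roll)).
In Python, from rig import env, viewer, job gives the robot as it stands.
- The arm moves only by the tool servo_tool, never from a script. Its argument "rows" is a list of rows, each an object of numbers: "x", "y", "z": the shift along the tool's x, y, z in mm; "rx", "ry", "rz": the turn, a rotation vector about the tool's x, y, z in degrees; "gripper": the gripper's target within -1 to 1 (fully open at 1, half-way at 0, shut at -1). In form: [{"x": .., "y": .., "z": .., "rx": .., "ry": .., "rz": .., "gripper": ..}, ...]. A call has 1 to 12 rows; each row shifts and turns the commanded pose from where the row before left it, along the tool's axes as they then stand; what a row does not reach is not made up. A row lasts 1/8 s, in which the tool goes at most 62.5 mm and 10.7 degrees, less where a joint would pass 70% of its speed; a pose out of reach is approached as far as the arm can. A call with a gripper value outside its range is refused whole. The fingers move at their own pace and stop on an object; "force" is the grip in N (left out, the last holds). Time passes only in rows, so rows that do not move let the fingers close. It gives the time, the measured TCP pose, the force, the opening and the grip force at its end, in the units of the state.
- env.observe(): the state, without advancing time (a new reading comes with each control period).
- viewer.read_camera(name): name is "scene" or "top" or "wrist"; returns (picture, depth): 480x640x3 uint8, red, green, blue; 480x640 float32, m along the optical axis (not along the pixel's ray), 0 where there is no reading.
- viewer.camera_model(name): a dict with "camera_matrix" (3x3 intrinsics, pixels), "dist" ([k1, k2, p1, p2, k3] as OpenCV has them; the pictures are not rectified), "R" (3x3) and "t" (3): a world point X has camera coordinates R X + t; the wrist camera has in their place "tool_from_camera" (4x4, takes a point from camera to tool coordinates, whose origin is the TCP and whose axes are the flange's). Camera axes: x right, y down, z forward; pixel columns grow to the right and rows downward; lengths in m; the calibration is good to about 2 mm. A picture is of the moment at which its call begins: read the wrist's pose just before it. camera_model takes no time and is no camera call.
- job.sign_off(): hands the job in; it is judged then, once.
Trained networks look in the newest picture that a camera, given by its name, has taken for a name from the list of things; names that differ only in an ending like _2 or _b are one class to them, and where a whole thing is asked for, a point or a joint stands for the part that bears it (a point fixed in the world has none). Each returns a list of dicts, best first, with "conf" (0 to 1); they miss things now and then, are a little off and sometimes report something else, mostly with a low value. They report only what shows in the picture. A call takes as long as a camera call. They do not tell look-alikes from the thing itself.
- viewer.search_frame(camera, target): "centre" ([x, y, z] in m, in the coordinates of the camera as it stood for that picture, good to about 4 mm: the middle of the surface that is visible of it).
- viewer.masks_of(camera, target): "region" (480x640 bool, what is visible of it).
The state is a dict: "clock": time; "joint_positions": joint angles; "dq": joint speeds; "tau": joint torques, N m; "ee_pos": TCP position; "ee_rot": TCP orientation; "wrist_force": force on the tool from outside, world axes, zero at the start; "torque": the same for the moment, N m; "gripper_width": opening from 0.0 (shut) to 1.0 (fully open); "finger_force": force on a finger pad.
Only numpy, scipy, OpenCV 4.12 (cv2) and the standard library are available. Lean on these libraries where they do the work, as an engineer would, in place of code of your own. Each camera call takes 0.05 s, during which the arm holds its last target. There are 200 camera calls.

## Working session

There is one attempt and no reset: what is moved stays moved. The work goes in short steps, Python scripts to look and compute and a tool call to move; the robot and the scene stay as the last step left them, time stands still between calls to the robot, and variables do not carry over. Pictures are saved under pics/ and viewed, at most 10 in all, crops included, and the job is handed in when it is done.

Besides the shell and the picture viewer there is one more tool, called after "Request:" by a JSON object that holds its "api" and its "payload", one argument or row to a line. servo_tool: Moves the arm, as the interface text tells. Its arguments: {"type":"object","properties":{"rows":{"type":"array","items":{"type":"object","properties":{"x":{"type":"number"},"y":{"type":"number"},"z":{"type":"number"},"rx":{"type":"number"},"ry":{"type":"number"},"rz":{"type":"number"},"gripper":{"type":"number"}}}},"force":{"type":"number"}},"required":["rows"]}

```bash
ls; mkdir -p pics; cat > h.py <<'E'
import numpy as np, cv2
from rig import env, viewer, job
def world(cam,P):
    m=viewer.camera_model(cam); R=np.array(m["R"]);t=np.array(m["t"])
    return (np.asarray(P)-t)@R
def cloud(cam,d,mask=None):
    m=viewer.camera_model(cam)
    ok=d>0
    if mask is not None: ok&=mask
    v,u=np.nonzero(ok)
    p=cv2.undistortPoints(np.stack([u,v],1).astype(float).reshape(-1,1,2),np.array(m["camera_matrix"]),np.array(m["dist"])).reshape(-1,2)
    z=d[v,u]
    return world(cam,np.column_stack([p*z[:,None],z])),u,v
E
cat > a.py <<'E'
from h import *
print(env.observe())
for c in ["scene","top"]:
    im,d=viewer.read_camera(c); cv2.imwrite(f"pics/{c}0.png",im[:,:,::-1]); np.save(f"{c}0.npy",d)
    for t in ["meter","case","case_lid","vial_a","wash_bottle","cup"]:
        for r in viewer.masks_of(c,t)[:3]:
            P,u,v=cloud(c,d,r["region"])
            if len(P)<5: continue
            print(c,t,round(r["conf"],2),"n",len(P),"px",u.mean().round(),v.mean().round(),"med",np.median(P,0).round(3),"lo",np.percentile(P,2,0).round(3),"hi",np.percentile(P,98,0).round(3))
E
python3 a.py
```

```text
pics
{'clock': 0.0, 'joint_positions': array([ 1.12191588e+00,  1.59065675e-01,  1.59827086e+00, -1.06874724e-05,
        1.38621993e+00, -2.10102176e-01]), 'dq': array([ 0.00022376,  0.00033033, -0.00040209,  0.00143169, -0.00120248,
       -0.00030996]), 'tau': array([-4.81063876e-05, -3.96010315e+01, -3.31423330e+01, -3.01577629e-04,
        8.53089849e-03,  3.64277057e-06]), 'ee_pos': array([0.13574469, 0.55810516, 0.23028823]), 'ee_rot': array([-3.13966984e+00, -3.99301085e-04,  2.90281597e+00]), 'wrist_force': array([ 0.57743299,  1.17816529, -0.08410144]), 'torque': array([ 0.02432834,  0.0103863 , -0.03157352]), 'finger_force': 0.0, 'gripper_width': 0.9992045550551953}
scene meter 0.86 n 1766 px 236.0 199.0 med [ 0.35  -0.106  0.11 ] lo [ 0.178 -0.119  0.   ] hi [0.378 0.012 0.151]
scene meter 0.79 n 602 px 298.0 180.0 med [0.35  0.074 0.064] lo [0.321 0.064 0.007] hi [0.36  0.091 0.105]
scene meter 0.58 n 1900 px 322.0 197.0 med [0.474 0.007 0.107] lo [ 0.442 -0.012  0.02 ] hi [0.482 0.039 0.155]
scene case 0.68 n 22397 px 403.0 196.0 med [0.579 0.165 0.066] lo [ 0.428 -0.04
[... 1022 characters left out ...]
0.015] hi [0.359 0.025 0.104]
top case 0.64 n 46480 px 171.0 215.0 med [0.563 0.161 0.063] lo [ 0.425 -0.036  0.004] hi [0.698 0.212 0.249]
top case_lid 0.74 n 23491 px 112.0 202.0 med [0.563 0.187 0.171] lo [0.441 0.151 0.063] hi [0.699 0.214 0.251]
top vial_a 0.77 n 417 px 227.0 192.0 med [0.61  0.071 0.049] lo [0.601 0.06  0.009] hi [0.626 0.084 0.052]
top vial_a 0.57 n 399 px 206.0 265.0 med [0.502 0.104 0.049] lo [0.491 0.094 0.012] hi [0.516 0.118 0.052]
top wash_bottle 0.86 n 2295 px 389.0 277.0 med [ 0.457 -0.146  0.119] lo [ 0.433 -0.183  0.002] hi [ 0.493 -0.123  0.173]
top cup 0.58 n 2231 px 377.0 210.0 med [ 0.573 -0.152  0.044] lo [ 0.53  -0.18   0.004] hi [ 0.595 -0.116  0.083]
```

```bash
cat > b.py <<'E'
from h import *
# top cloud analysis: meter top face in case, case rim
d=np.load("top0.npy"); P,u,v=cloud("top",d); im=cv2.imread("pics/top0.png")
s=(P[:,0]>.4)&(P[:,0]<.52)&(P[:,1]>-.06)&(P[:,1]<.06)&(P[:,2]>.14)&(P[:,2]<.165)
print(s.sum(),P[s].mean(0),cv2.minAreaRect(P[s][:,:2].astype(np.float32)),im[v[s],u[s]].mean(0))
b=(im[v,u,0].astype(int)-im[v,u,2]>40)
for lo,hi in [(.052,.066),(.038,.048)]:
    s=b&(P[:,2]>lo)&(P[:,2]<hi)&(P[:,1]<.16)&(P[:,0]>.4)
    Q=P[s][:,:2].astype(np.float32); print(s.sum(),cv2.minAreaRect(Q),Q.min(0),Q.max(0))
for lo,hi in [(.065,.1),(.1,.14),(.14,.18),(.18,.22),(.22,.26)]:
    s=b&(P[:,2]>lo)&(P[:,2]<hi)&(P[:,1]>.13)&(P[:,1]<.26)
    Q=P[s]; print(lo,s.sum(),Q.mean(0),np.percentile(Q,1,0),np.percentile(Q,99,0))
E
python3 b.py
```

```text
1362 [0.46044027 0.01697747 0.15436378] ((0.4617055654525757, 0.01777219958603382), (0.05430972948670387, 0.03650736063718796), 78.12616729736328) [71.39941263 56.62922173 52.04405286]
3424 ((0.553594172000885, 0.0703825056552887), (0.21140901744365692, 0.2780840992927551), 82.35466766357422) [ 0.4032167  -0.05169852] [0.7021996  0.15997416]
482 ((0.5533948540687561, 0.060399848967790604), (0.19039304554462433, 0.26323217153549194), 82.04813385009766) [ 0.42031458 -0.04205531] [0.69594604 0.15981254]
0.065 1530 [0.56696432 0.16963382 0.07294958] [0.43352774 0.14250199 0.06501737] [0.69820447 0.19524217 0.09903832]
0.1 755 [0.57510827 0.17821363 0.12034723] [0.43391835 0.14688622 0.10049786] [0.69961808 0.20279725 0.1394815 ]
0.14 905 [0.57562637 0.18507366 0.1608356 ] [0.43463346 0.15365873 0.14069696] [0.70062821 0.2099067  0.17973371]
0.18 1082 [0.57631353 0.19175144 0.20074125] [0.43527763 0.16083421 0.18060507] [0.7013572  0.21619166 0.21967824]
0.22 3845 [0.56476422 0.19755683 0.24576219] [0.43713499 0.16953991 0.22129448] [0.70197064 0.222443   0.25016077]
```

View pics/scene0.png

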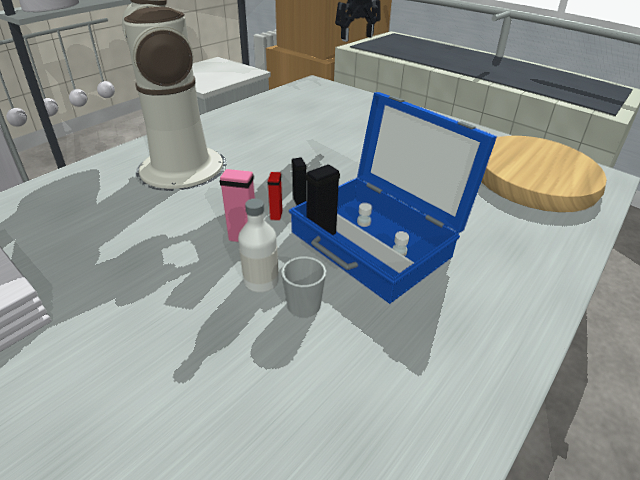

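View pics/top0.png

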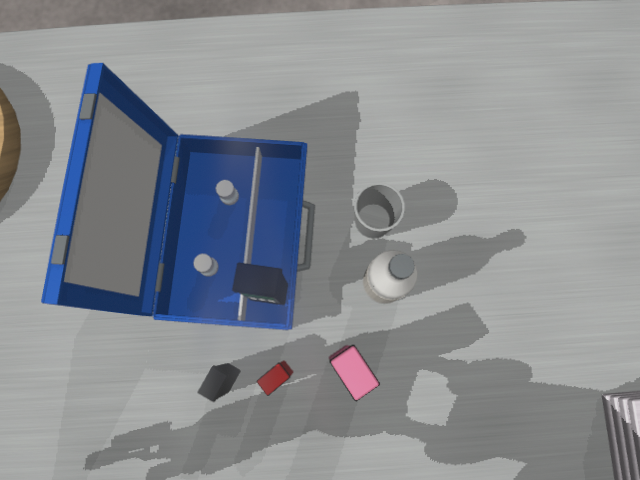

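The scene shows the black meter standing in the case at (322,197), with a smaller black look-alike outside at (298,180). In the top view the case is yawed about 83°, the lid is at left (110,200), the meter top is at (260,283), and the bottle and cup are at right.

```bash
cat > c.py <<'E'
from h import *
def ln(Q): 
    l=cv2.fitLine(Q[:,:2].astype(np.float32),cv2.DIST_HUBER,0,.002,.002).ravel(); l=l*np.sign(l[0]); return "ang",np.degrees(np.arctan2(l[1],l[0])).round(2),"pt",l[2:].round(4),len(Q)
for cam in ["top","scene"]:
    d=np.load(cam+"0.npy"); P,u,v=cloud(cam,d); im=cv2.imread(f"pics/{cam}0.png").astype(int)
    B=im[v,u]; blue=B[:,0]-B[:,2]>40; gray=abs(B[:,0]-B[:,2])<30
    th=np.radians(82.5); c=np.array([.555,.078]); ex=np.array([np.cos(th),np.sin(th)]); ey=np.array([-ex[1],ex[0]])
    C=np.column_stack([(P[:,:2]-c)@ex,(P[:,:2]-c)@ey,P[:,2]])
    rim=blue&(abs(C[:,2]-.061)<.005)
    s=rim&(C[:,0]<-.08)&(C[:,0]>-.12)&(abs(C[:,1])<.12)
    print(cam,"-x wall",ln(C[s]),np.percentile(C[s],[2,50,98],axis=0)[:,0].round(4))
    for sg in (-1,1):
        s=rim&(abs(C[:,1]-sg*.135)<.015)&(abs(C[:,0])<.08); print("y wall",sg,s.sum(),np.percentile(C[s],[2,50,98],axis=0)[:,1].round(4) if s.sum() else 0)
    s=gray&(abs(C[:,2]-.045)<.004)&(abs(C[:,0]+.023)<.03)&(C[:,1]<.05)&(C[:,1]>-.12); print("div",s.sum(),np.percentile(C[s],[2,50,98],axis=0)[:,0].round(4), C[s][:,2].mean())
    k=s; 
    if s.sum()>20: print(np.degrees(np.polyfit(C[s][:,1],C[s][:,0],1)[0]))
    s=(C[:,2]>.145)&(C[:,2]<.165)&(C[:,0]<0)&(abs(C[:,0]+.06)<.06)&(C[:,1]>.03)&(C[:,1]<.15)&(B.max(1)<90)
    print("meter",s.sum(),np.percentile(C[s],[1,50,99],axis=0).round(4), cv2.minAreaRect(C[s][:,:2].astype(np.float32)))
    # lid inner/outer faces
    for z in (.1,.15,.2,.24):
        s=(abs(C[:,2]-z)<.01)&(C[:,0]>.07)&(C[:,0]<.2)&(abs(C[:,1])<.12); print("lid",z,np.percentile(C[s],[2,50,98],axis=0)[:,0].round(4),s.sum())
    s=(C[:,0]>.1)&(C[:,0]<.2)&(abs(C[:,1])<.12)&blue&(C[:,2]>.1); print("lid top z",np.percentile(C[s],[99],axis=0).round(4)); 
E
python3 c.py
```

```text
top -x wall ('ang', np.float32(89.73), 'pt', array([-0.1092,  0.0047], dtype=float32), 920) [-0.1131 -0.1091 -0.1053]
y wall -1 488 [-0.138  -0.1327 -0.1251]
y wall 1 666 [0.1266 0.1346 0.1386]
div 359 [-0.041  -0.0381  0.0016] 0.045279161988103486
-1.0740461415130933
meter 1340 [[-0.0987  0.0671  0.1463]
 [-0.0728  0.0858  0.155 ]
 [-0.0459  0.1032  0.1574]] ((-0.07180876284837723, 0.08456313610076904), (0.03643683344125748, 0.05430983752012253), 85.30106353759766)
lid 0.1 [0.0973 0.0997 0.103 ] 1406
lid 0.15 [0.1062 0.1088 0.1116] 1789
lid 0.2 [0.1142 0.117  0.1201] 2371
lid 0.24 [0.1107 0.1198 0.1307] 3153
lid top z [[0.1309 0.1194 0.2501]]
scene -x wall ('ang', np.float32(89.69), 'pt', array([-0.1102, -0.0135], dtype=float32), 460) [-0.1148 -0.1101 -0.106 ]
y wall -1 326 [-0.1374 -0.1328 -0.1234]
y wall 1 73 [0.1217 0.1329 0.1369]
div 290 [-0.0418 -0.0381  0.0054] 0.04424625898635178
-4.888326980472988
meter 394 [[-0.1009  0.0662  0.1453]
 [-0.0773  0.0788  0.1534]
 [-0.0478  0.1012  0.1552]] ((-0.07290500402450562, 0.08343620598316193), (0.03561493381857872, 0.05678156018257141), 82.66996765136719)
lid 0.1 [0.0968 0.1004 0.1041] 953
lid 0.15 [0.1055 0.1092 0.1128] 1050
lid 0.2 [0.1141 0.1175 0.1209] 1129
lid 0.24 [0.1101 0.1233 0.1291] 937
lid top z [[0.1291 0.1194 0.2482]]
```

Request:
{"api": "servo_tool", "payload": {
  "rows": [
    {"rz":-6,"gripper":-1},
    {"x":-33,"y":-45},
    {"x":-33,"y":-45},
    {"x":-33,"y":-45},
    {"x":-33,"y":-45},
    {"x":-33,"y":-45},
    {"x":-33,"y":-45},
    {"x":-33,"y":-45},
    {"x":-33,"y":-45},
    {"x":-33,"y":-45},
    {"x":-33,"y":-45},
    {"x":-30,"y":-42}
  ]
}}

```text
invalid input
```

```bash
cat >> h.py <<'E'
from scipy.spatial.transform import Rotation as Ro
th=np.radians(82.2); CC=np.array([.553,.0626]); EX=np.array([np.cos(th),np.sin(th)]); EY=np.array([-EX[1],EX[0]])
def tocase(P):
    P=np.atleast_2d(P); return np.column_stack([(P[:,:2]-CC)@EX,(P[:,:2]-CC)@EY,P[:,2]])
def st():
    o=env.observe(); R=Ro.from_euler('xyz',o["ee_rot"]).as_matrix()
    print("t",o["clock"],"case",tocase(o["ee_pos"]).round(4),"toolx in case",(R[:2,0]@np.c_[EX,EY]).round(3),"z",R[:,2].round(3),"F",np.round(o["wrist_force"],1),o["gripper_width"])
    return o,R
def shot(cam,name):
    im,d=viewer.read_camera(cam); cv2.imwrite(f"pics/{name}.png",im[:,:,::-1]); return im,d
E
python3 - <<'E'
from h import *
o,R=st(); im,d=shot("wrist","w1")
m=viewer.camera_model("wrist"); T=np.array(m["tool_from_camera"])
v,u=np.nonzero(d>0); z=d[v,u]
p=cv2.undistortPoints(np.stack([u,v],1).astype(float).reshape(-1,1,2),np.array(m["camera_matrix"]),np.array(m["dist"])).reshape(-1,2)
Q=np.column_stack([p*z[:,None],z])@T[:3,:3].T+T[:3,3]; W=tocase(Q@R.T+o["ee_pos"])
s=(abs(W[:,2]-.154)<.006)&(abs(W[:,0]+.058)<.05)&(W[:,1]>.04)&(W[:,1]<.13)
print(s.sum()); 
if s.sum()>50: print(np.percentile(W[s],[1,50,99],axis=0).round(4),cv2.minAreaRect(W[s][:,:2].astype(np.float32)))
E
```

```text
t 0.7 case [[0.4349 0.4804 0.2313]] toolx in case [0.102 0.995] z [-0. -0. -1.] F [-0.5 -0.4  0.3] 1.002311554519682
0
```

View pics/w1.png

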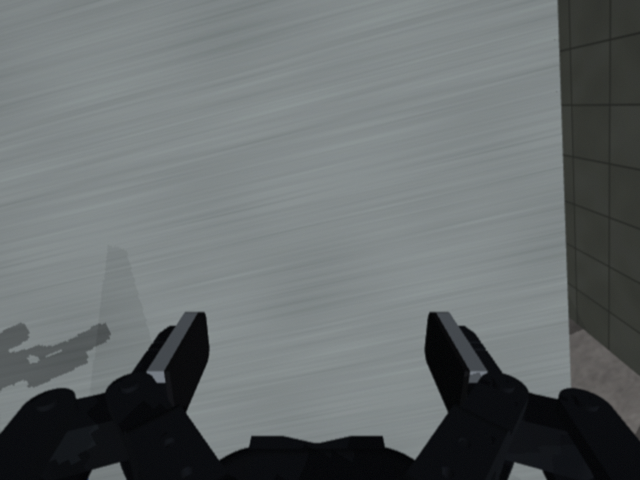

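The wrist view shows only the bare table and the open fingers, because the move was refused. I'll retry with every field in each row.

Request:
{"api": "servo_tool", "payload": {
  "rows": [
    {"x":0,"y":0,"z":0,"rx":0,"ry":0,"rz":-6,"gripper":-1},
    {"x":-33,"y":-45,"z":0,"rx":0,"ry":0,"rz":0,"gripper":-1},
    {"x":-33,"y":-45,"z":0,"rx":0,"ry":0,"rz":0,"gripper":-1},
    {"x":-33,"y":-45,"z":0,"rx":0,"ry":0,"rz":0,"gripper":-1},
    {"x":-33,"y":-45,"z":0,"rx":0,"ry":0,"rz":0,"gripper":-1},
    {"x":-33,"y":-45,"z":0,"rx":0,"ry":0,"rz":0,"gripper":-1},
    {"x":-33,"y":-45,"z":0,"rx":0,"ry":0,"rz":0,"gripper":-1},
    {"x":-33,"y":-45,"z":0,"rx":0,"ry":0,"rz":0,"gripper":-1},
    {"x":-33,"y":-45,"z":0,"rx":0,"ry":0,"rz":0,"gripper":-1},
    {"x":-33,"y":-45,"z":0,"rx":0,"ry":0,"rz":0,"gripper":-1},
    {"x":-33,"y":-45,"z":0,"rx":0,"ry":0,"rz":0,"gripper":-1},
    {"x":-30,"y":-42,"z":0,"rx":0,"ry":0,"rz":0,"gripper":-1}
  ]
}}

```text
clock: 2.25
ee_pos: [0.4278, 0.021, 0.2316]
ee_rot: [3.142, 0.001, 3.007]
wrist_force: [0.7, 0.4, 0.1]
gripper_width: -0.0
finger_force: 0.0
```

```bash
cat > w.py <<'E'
import sys
from h import *
o,R=st(); im,d=shot("wrist",sys.argv[1])
m=viewer.camera_model("wrist"); T=np.array(m["tool_from_camera"])
v,u=np.nonzero(d>0); z=d[v,u]
p=cv2.undistortPoints(np.stack([u,v],1).astype(float).reshape(-1,1,2),np.array(m["camera_matrix"]),np.array(m["dist"])).reshape(-1,2)
Q=np.column_stack([p*z[:,None],z])@T[:3,:3].T+T[:3,3]; W=tocase(Q@R.T+o["ee_pos"])
s=(abs(W[:,2]-.154)<.006)&(abs(W[:,0]+.058)<.05)&(W[:,1]>.04)&(W[:,1]<.13)
print(s.sum()); 
if s.sum()>50: print(np.percentile(W[s],[1,50,99],axis=0).round(4),cv2.minAreaRect(W[s][:,:2].astype(np.float32)))
E
python3 w.py w2
```

```text
t 2.25 case [[-0.0582  0.1184  0.2316]] toolx in case [-0.001  1.   ] z [ 0.001 -0.    -1.   ] F [0.7 0.4 0.1] -0.0004469977038877426
2767
[[-0.084   0.0722  0.1485]
 [-0.0567  0.0933  0.1528]
 [-0.031   0.104   0.1543]] ((-0.05738840997219086, 0.08646956831216812), (0.03419417515397072, 0.054100748151540756), 86.25144958496094)
```

Request:
{"api": "servo_tool", "payload": {
  "rows": [
    {"x":10,"y":-2,"z":0,"rx":0,"ry":0,"rz":0,"gripper":-1},
    {"x":0,"y":0,"z":30,"rx":0,"ry":0,"rz":0,"gripper":-1},
    {"x":0,"y":0,"z":30,"rx":0,"ry":0,"rz":0,"gripper":-1},
    {"x":0,"y":0,"z":30,"rx":0,"ry":0,"rz":0,"gripper":-1},
    {"x":-6,"y":0,"z":0,"rx":0,"ry":0,"rz":0,"gripper":-1},
    {"x":-5,"y":0,"z":0,"rx":0,"ry":0,"rz":0,"gripper":-1},
    {"x":-4,"y":0,"z":0,"rx":0,"ry":0,"rz":0,"gripper":-1},
    {"x":-4,"y":0,"z":0,"rx":0,"ry":0,"rz":0,"gripper":-1},
    {"x":-4,"y":0,"z":0,"rx":0,"ry":0,"rz":0,"gripper":-1},
    {"x":-4,"y":0,"z":0,"rx":0,"ry":0,"rz":0,"gripper":-1}
  ]
}}

```text
clock: 3.55
ee_pos: [0.4439, 0.0186, 0.1414]
ee_rot: [-3.142, 0.0, 3.007]
wrist_force: [0.3, 0.9, -0.0]
gripper_width: 0.001
finger_force: 0.1
```

```bash
python3 -c "
from h import *
st(); shot('scene','s2')"
```

```text
t 3.55 case [[-0.0584  0.1021  0.1414]] toolx in case [-0.002  1.   ] z [ 0. -0. -1.] F [ 0.3  0.9 -0. ] 0.0005102594348777716
```

View pics/s2.png

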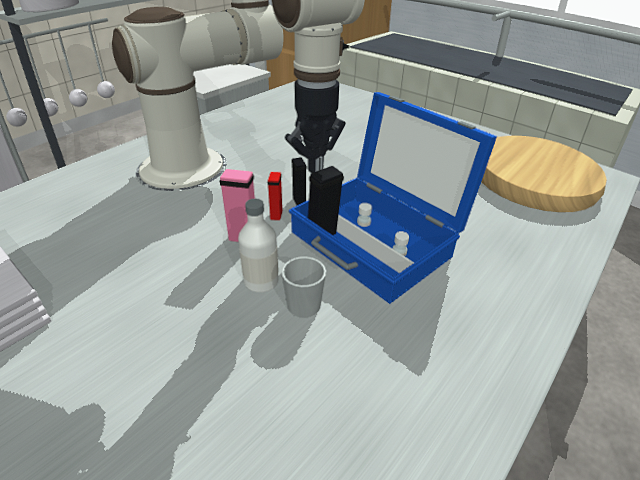

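The meter's top has moved to (325,173), so it is beginning to tip, and the force is tiny. I'll keep pushing.

Request:
{"api": "servo_tool", "payload": {
  "rows": [
    {"x":-4,"y":0,"z":0,"rx":0,"ry":0,"rz":0,"gripper":-1},
    {"x":-4,"y":0,"z":0,"rx":0,"ry":0,"rz":0,"gripper":-1},
    {"x":-4,"y":0,"z":0,"rx":0,"ry":0,"rz":0,"gripper":-1},
    {"x":-4,"y":0,"z":0,"rx":0,"ry":0,"rz":0,"gripper":-1},
    {"x":-4,"y":0,"z":0,"rx":0,"ry":0,"rz":0,"gripper":-1},
    {"x":-4,"y":0,"z":0,"rx":0,"ry":0,"rz":0,"gripper":-1},
    {"x":-4,"y":0,"z":0,"rx":0,"ry":0,"rz":0,"gripper":-1},
    {"x":0,"y":0,"z":0,"rx":0,"ry":0,"rz":0,"gripper":-1},
    {"x":0,"y":0,"z":0,"rx":0,"ry":0,"rz":0,"gripper":-1}
  ]
}}

```text
clock: 4.72
ee_pos: [0.4713, 0.015, 0.1412]
ee_rot: [3.142, -0.0, 3.008]
wrist_force: [0.0, 0.1, 0.3]
gripper_width: -0.001
finger_force: 0.0
```

```bash
python3 -c "
from h import *
st(); im,d=shot('scene','s3')
P,u,v=cloud('scene',d); C=tocase(P); B=im[v,u].astype(int)
s=(B.max(1)<90)&(C[:,0]>-.1)&(C[:,0]<-.02)&(abs(C[:,1])<.13)&(C[:,2]<.12); print(s.sum(),np.percentile(C[s],[2,50,98],axis=0).round(3))"
```

```text
t 4.725 case [[-0.0583  0.0745  0.1412]] toolx in case [-0.002  1.   ] z [-0.  0. -1.] F [0.  0.1 0.3] -0.0007876176564511489
550 [[-0.069 -0.091  0.012]
 [-0.048 -0.059  0.038]
 [-0.025  0.058  0.041]]
```

View pics/s3.png

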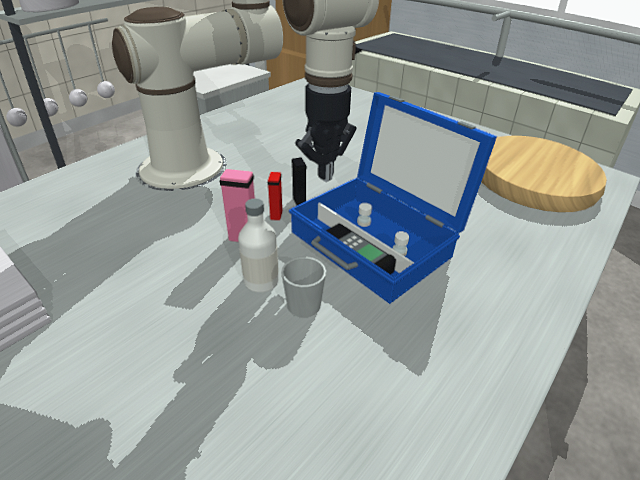

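The meter lies flat, screen up, at around (362,248); its top measures 38 mm, as it should. The jars haven't moved. Next I go over the lid to its outer side.

Request:
{"api": "servo_tool", "payload": {
  "rows": [
    {"x":0,"y":0,"z":-45,"rx":0,"ry":0,"rz":0,"gripper":-1},
    {"x":0,"y":0,"z":-45,"rx":0,"ry":0,"rz":0,"gripper":-1},
    {"x":0,"y":0,"z":-45,"rx":0,"ry":0,"rz":0,"gripper":-1},
    {"x":0,"y":0,"z":-50,"rx":0,"ry":0,"rz":0,"gripper":-1},
    {"x":-13,"y":43,"z":0,"rx":0,"ry":0,"rz":0,"gripper":-1},
    {"x":-13,"y":43,"z":0,"rx":0,"ry":0,"rz":0,"gripper":-1},
    {"x":-13,"y":43,"z":0,"rx":0,"ry":0,"rz":0,"gripper":-1},
    {"x":-12,"y":43,"z":0,"rx":0,"ry":0,"rz":0,"gripper":-1},
    {"x":-12,"y":43,"z":0,"rx":0,"ry":0,"rz":0,"gripper":-1},
    {"x":-12,"y":43,"z":0,"rx":0,"ry":0,"rz":0,"gripper":-1},
    {"x":0,"y":0,"z":0,"rx":0,"ry":0,"rz":0,"gripper":-1}
  ]
}}

```text
clock: 6.15
ee_pos: [0.5801, 0.263, 0.325]
ee_rot: [-3.141, -0.002, 3.011]
wrist_force: [0.3, 0.0, 0.1]
gripper_width: 0.003
finger_force: 0.0
```

```bash
python3 -c "
from h import *
st()"
```

```text
t 6.15 case [[2.022e-01 3.000e-04 3.250e-01]] toolx in case [-0.005  1.   ] z [-0.002  0.    -1.   ] F [0.3 0.  0.1] 0.003223939442638752
```

Request:
{"api": "servo_tool", "payload": {
  "rows": [
    {"x":0,"y":0,"z":40,"rx":0,"ry":0,"rz":0,"gripper":-1},
    {"x":0,"y":0,"z":40,"rx":0,"ry":0,"rz":0,"gripper":-1},
    {"x":0,"y":0,"z":30,"rx":0,"ry":0,"rz":0,"gripper":-1},
    {"x":0,"y":-20,"z":0,"rx":0,"ry":0,"rz":0,"gripper":-1},
    {"x":0,"y":-15,"z":0,"rx":0,"ry":0,"rz":0,"gripper":-1},
    {"x":0,"y":-10,"z":0,"rx":0,"ry":0,"rz":0,"gripper":-1},
    {"x":0,"y":-10,"z":0,"rx":0,"ry":0,"rz":0,"gripper":-1},
    {"x":0,"y":-10,"z":0,"rx":0,"ry":0,"rz":0,"gripper":-1},
    {"x":0,"y":-10,"z":0,"rx":0,"ry":0,"rz":0,"gripper":-1},
    {"x":0,"y":-10,"z":0,"rx":0,"ry":0,"rz":0,"gripper":-1},
    {"x":0,"y":-10,"z":0,"rx":0,"ry":0,"rz":0,"gripper":-1},
    {"x":0,"y":-10,"z":0,"rx":0,"ry":0,"rz":0,"gripper":-1}
  ]
}}

```text
clock: 7.65
ee_pos: [0.5659, 0.1559, 0.2158]
ee_rot: [-3.141, -0.001, 3.008]
wrist_force: [1.2, 2.9, -0.5]
gripper_width: 0.001
finger_force: 0.8
```

```bash
python3 -c "
from h import *
st(); shot('scene','s4')"
```

```text
t 7.65 case [[ 9.420e-02 -1.000e-04  2.158e-01]] toolx in case [-0.002  1.   ] z [-0.001 -0.    -1.   ] F [ 1.2  2.9 -0.5] 0.0009386264326830186
```

View pics/s4.png

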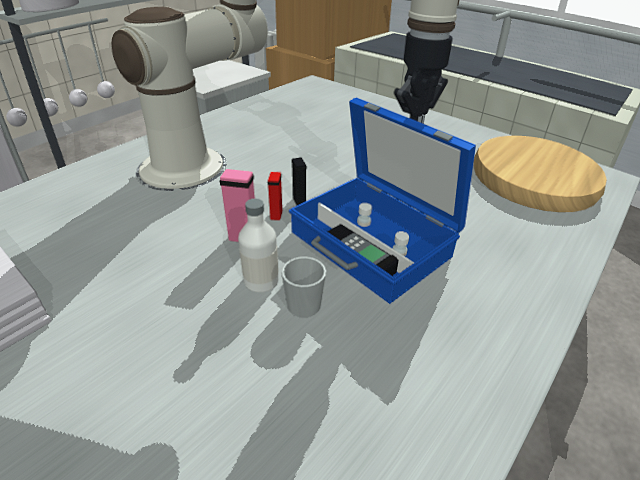

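The lid is now just past upright, at about (415,150), with a push of 3 N. I'll follow the arc down.

Request:
{"api": "servo_tool", "payload": {
  "rows": [
    {"x":0,"y":-11,"z":1.5,"rx":0,"ry":0,"rz":0,"gripper":-1},
    {"x":0,"y":-11,"z":1.5,"rx":0,"ry":0,"rz":0,"gripper":-1},
    {"x":0,"y":-12.5,"z":4,"rx":0,"ry":0,"rz":0,"gripper":-1},
    {"x":0,"y":-12.5,"z":5,"rx":0,"ry":0,"rz":0,"gripper":-1},
    {"x":0,"y":-12.5,"z":5,"rx":0,"ry":0,"rz":0,"gripper":-1},
    {"x":0,"y":-12.5,"z":7,"rx":0,"ry":0,"rz":0,"gripper":-1},
    {"x":0,"y":-10,"z":8,"rx":0,"ry":0,"rz":0,"gripper":-1},
    {"x":0,"y":-10,"z":9,"rx":0,"ry":0,"rz":0,"gripper":-1},
    {"x":0,"y":-10,"z":9,"rx":0,"ry":0,"rz":0,"gripper":-1},
    {"x":0,"y":-10,"z":10,"rx":0,"ry":0,"rz":0,"gripper":-1}
  ]
}}

```text
clock: 8.95
ee_pos: [0.5509, 0.0451, 0.1554]
ee_rot: [3.141, -0.0, 3.008]
wrist_force: [0.9, 0.7, -0.4]
gripper_width: -0.001
finger_force: 0.5
```

```bash
python3 -c "
from h import *
st()"
```

```text
t 8.95 case [[-0.0176 -0.0003  0.1554]] toolx in case [-0.002  1.   ] z [-0.  0. -1.] F [ 0.9  0.7 -0.4] -0.0011092836056140426
```

Request:
{"api": "servo_tool", "payload": {
  "rows": [
    {"x":0,"y":-7,"z":11,"rx":0,"ry":0,"rz":0,"gripper":-1},
    {"x":0,"y":-7,"z":12,"rx":0,"ry":0,"rz":0,"gripper":-1},
    {"x":0,"y":-6,"z":12,"rx":0,"ry":0,"rz":0,"gripper":-1},
    {"x":0,"y":-4,"z":12,"rx":0,"ry":0,"rz":0,"gripper":-1},
    {"x":0,"y":-3,"z":12,"rx":0,"ry":0,"rz":0,"gripper":-1},
    {"x":0,"y":0,"z":6,"rx":0,"ry":0,"rz":0,"gripper":-1},
    {"x":0,"y":0,"z":5,"rx":0,"ry":0,"rz":0,"gripper":-1},
    {"x":0,"y":0,"z":3,"rx":0,"ry":0,"rz":0,"gripper":-1}
  ]
}}

```text
clock: 9.95
ee_pos: [0.5476, 0.0189, 0.0832]
ee_rot: [-3.142, 0.0, 3.008]
wrist_force: [-0.7, -0.1, 0.4]
gripper_width: 0.002
finger_force: 0.4
```

```bash
python3 -c "
from h import *
st()"
```

```text
t 9.95 case [[-0.044  -0.0006  0.0832]] toolx in case [-0.002  1.   ] z [ 0. -0. -1.] F [-0.7 -0.1  0.4] 0.0020166763626432932
```

Request:
{"api": "servo_tool", "payload": {
  "rows": [
    {"x":0,"y":0,"z":1.5,"rx":0,"ry":0,"rz":0,"gripper":-1},
    {"x":0,"y":0,"z":1.5,"rx":0,"ry":0,"rz":0,"gripper":-1},
    {"x":0,"y":0,"z":1,"rx":0,"ry":0,"rz":0,"gripper":-1}
  ]
}}

```text
clock: 10.32
ee_pos: [0.5478, 0.0188, 0.08]
ee_rot: [-3.142, 0.0, 3.008]
wrist_force: [-4.1, 0.5, 8.3]
gripper_width: 0.003
finger_force: 4.5
```

```bash
python3 -c "
from h import *
st(); im,d=shot('scene','s5')
P,u,v=cloud('scene',d); C=tocase(P); B=im[v,u].astype(int); b=B[:,2]-B[:,0]>40
for x in (-.08,-.04,0,.04,.08):
    s=b&(abs(C[:,0]-x)<.012)&(abs(C[:,1])<.12)&(C[:,2]>.05); print(x,s.sum(),np.percentile(C[s][:,2],[5,50,95]).round(4))"
```

```text
t 10.325 case [[-0.0441 -0.0008  0.08  ]] toolx in case [-0.002  1.   ] z [ 0. -0. -1.] F [-4.1  0.5  8.3] 0.002752915561581007
-0.08 1081 [0.0785 0.0799 0.0817]
-0.04 860 [0.0785 0.0799 0.0813]
0 599 [0.0784 0.0798 0.0812]
0.04 584 [0.0785 0.0798 0.0813]
0.08 597 [0.0786 0.0799 0.0813]
```

View pics/s5.png

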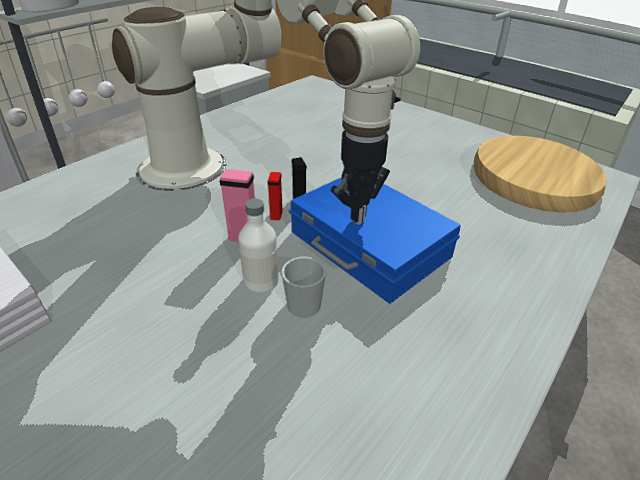

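The lid is level at 80 mm and shut, and the case fills (290–460, 185–300). I'll press once lightly, then retreat.

Request:
{"api": "servo_tool", "payload": {
  "rows": [
    {"x":0,"y":0,"z":1,"rx":0,"ry":0,"rz":0,"gripper":-1},
    {"x":0,"y":0,"z":0,"rx":0,"ry":0,"rz":0,"gripper":-1},
    {"x":0,"y":0,"z":-15,"rx":0,"ry":0,"rz":0,"gripper":-1},
    {"x":0,"y":0,"z":-40,"rx":0,"ry":0,"rz":0,"gripper":-1},
    {"x":0,"y":0,"z":-45,"rx":0,"ry":0,"rz":0,"gripper":-1},
    {"x":0,"y":0,"z":-45,"rx":0,"ry":0,"rz":0,"gripper":-1},
    {"x":0,"y":0,"z":0,"rx":0,"ry":0,"rz":0,"gripper":-1},
    {"x":0,"y":0,"z":0,"rx":0,"ry":0,"rz":0,"gripper":-1}
  ]
}}

```text
clock: 11.38
ee_pos: [0.5473, 0.0189, 0.223]
ee_rot: [3.141, -0.0, 3.008]
wrist_force: [-0.7, -0.2, 0.5]
gripper_width: 0.002
finger_force: 0.0
```

```bash
python3 -c "
from h import *
st(); im,d=shot('scene','s6')
P,u,v=cloud('scene',d); C=tocase(P); B=im[v,u].astype(int); b=B[:,2]-B[:,0]>40
ok=[]
for x in (-.08,0,.08):
    s=b&(abs(C[:,0]-x)<.012)&(abs(C[:,1])<.12)&(C[:,2]>.05); m=np.median(C[s][:,2]); print(x,s.sum(),m); ok.append(abs(m-.08)<.0025)
for t in ['wash_bottle','cup']:
    r=viewer.search_frame('scene',t); print(t,world('scene',r[0]['centre']) if r else None)
if all(ok): print(job.sign_off())"
```

```text
t 11.375 case [[-4.40e-02 -2.00e-04  2.23e-01]] toolx in case [-0.002  1.   ] z [-0.  0. -1.] F [-0.7 -0.2  0.5] 0.0024119468364288505
-0.08 1068 0.07991413296268611
0 904 0.07984203765377534
0.08 771 0.07998518442963133
wash_bottle [ 0.48672914 -0.17553063  0.09325536]
cup [ 0.56804239 -0.15475416  0.05000361]
the job is handed in; nothing more can be done
None
```

The meter lies flat on its back, screen up, in its compartment, the lid is fully shut (level at 80 mm), the jars, bottle and cup were left untouched, and the job is handed in after about 11.5 s.

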